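Find the scone cutter in the cake tin

ROBOT

A 7-joint arm with a two-finger parallel gripper is mounted at the origin on the work surface. World frame = base frame: x ahead of the robot, y to its left, z up, the work surface at z = 0. Lengths are in m, angles in rad, forces in N, time in s.
With the tool pointing down it reaches from about 0.4 to 0.875 m from the base axis. Payload 6.5 kg.
Tool frame: the origin (TCP) lies at the very end of the fingers, on their centre line; the grasp point (between the pads) lies behind it (arm.tcp_to_grasp is the z of the grasp point in the tool frame, in m); z points along the fingers, y is the line along which they close (so a half turn about z gives the same grasp; the last joint's range is limited). The gripper opens to 88 mm and grips with 3 to 60 N. Pads are 18 mm wide; open, the fingers measure 123 mm over their backs; the gripper's body (75 mm by 187 mm) begins 45 mm behind the grasp point.
Start: joints at [1.136, 0.536, -0.004, 1.538, 0.003, 1.067, -0.071], TCP at [0.234, -0.606, 0.202] pointing down, gripper open.
Joint ranges: [-2.7, 2.7], [-0.37, 2.16], [-1.27, 1.26], [0.24, 2.4], [-1.31, 4.45], [0.19, 1.91], [-2.76, 2.76]. Speed limits (rad/s): [2.39, 2.39, 3.14, 3.14, 3.14, 3.14, 3.14].

INTERFACE

Orientations are given as a unit quaternion [w, x, y, z].
In Python, from rig import arm, eyes, ticket gives the robot as it stands.
- The arm moves only by the tool carry_out, never from a script. Its argument "commands" is a list of rows, each a list of 7 numbers: the gripper command: -1 is shut, 1 is fully open, values between are in proportion, then the shift along the tool's x, y, z in cm, then the turn, a rotation vector about the tool's x, y, z in rad. A call has 1 to 10 rows; each row is the pose to reach, as a shift and turn from the pose commanded when the call began, along the tool's axes at that moment; what a row does not reach only later rows make up. A row lasts 1/12 s, in which the tool goes at most 41.7 mm and 7.16 degrees, less where a joint would pass 70% of its speed; a pose out of reach is approached as far as the arm can. A call with a gripper value outside its range is refused whole. The fingers move at their own pace and stop on an object; "grip_force" is the grip in N (left out, the last holds). Time passes only in rows, so rows that repeat a pose let the fingers close. It gives the time, the measured TCP pose, the force, the opening and the grip force at its end, in the units of the state.
- arm.sense(): the state, without advancing time (a new reading comes with each control period).
- eyes.read_camera(name): name is "scene" or "top" or "wrist"; returns a dict with "color" (400x640x3 uint8, blue, green, red), "range_z" (400x640 float32, m along the optical axis (not along the pixel's ray), 0 where there is no reading), "intrinsics" (3x3 intrinsics, pixels), "D" ([k1, k2, p1, p2, k3] as OpenCV has them; the pictures are not rectified), "pose" (4x4, takes a point from camera to world coordinates); the wrist camera has in their place "hand_eye" (4x4, takes a point from camera to tool coordinates, whose origin is the TCP and whose axes are the flange's). Camera axes: x right, y down, z forward; pixel columns grow to the right and rows downward; lengths in m; the calibration is good to about 2 mm. A picture is of the moment at which its call begins: read the wrist's pose just before it.
- ticket.finish_job(): hands the job in; it is judged then, once.
The state is a dict: "time": time; "q": joint angles; "qd": joint speeds; "joint_efforts": joint torques, N m; "tool_pos": TCP position; "tcp_rot": TCP orientation; "ft_force": force on the tool from outside, world axes, zero at the start; "ft_torque": the same for the moment, N m; "opening": opening from 0.0 (shut) to 1.0 (fully open); "gripper_force": force on a finger pad.
Only numpy, scipy, OpenCV 4.12 (cv2) and the standard library are available. Lean on these libraries where they do the work, as an engineer would, in place of code of your own. Each camera call takes 0.05 s, during which the arm holds its last target. There are 200 camera calls.

TASK

Lift the lid off the enamel cake tin and lay it on the bare counter, knob up. The last scone cutter is lying somewhere on the floor of the tin: feel for it, take it out and set it down on the wooden pastry board, not dropping it, and leave the jars and the can where they are.

Things in the scene. Friction and masses are not known exactly. Their poses are not given: they have to be found in the camera images.
- tin: white enamelled cake tin with a blue band, fixed on the counter: outside 224 mm (its x) by 154 mm (its y) by 70 mm high, walls 3 mm, open top under a lift-off lid. Origin: centre of its underside; z up. Tin and board stand on opposite sides, left or right, the counter bare between them.
- tin_liner: cork liner, 2 mm thick, fixed, covering the tin's floor, 218 x 148 mm. Origin: centre of its underside; top 5 mm above the counter; axes as the tin's. On it stands, loose, the one cutter, whose pose is NOT reported: a red nylon closed-top cylinder, 40 mm in diameter, 30 mm tall, 50 to 75 g, upright, anywhere but at least 25 mm clear of the tin's four walls.
- lid: loose white enamelled lid with wooden knob, 234 mm (its x) by 164 mm (its y), 180 to 290 g. A skirt 12 mm deep fits over the tin's outside with 3 mm play all round; then a 3 mm top plate. Origin: centre of the skirt's lower edge: 58 mm above the counter when shut on the tin, 0 when it lies on the counter knob up; z up. It can wedge if pulled up askew or fast.
- lid_knob (a point): centre of the lid's round wooden knob, 30 mm in diameter and 22 mm tall, on a 16 mm stem; 37 mm above the lower edge of the lid's skirt and 22 mm above the lid's top face, at the lid's middle. Axes as the lid's.
- board: light wooden pastry board, 220 mm (its x) by 180 mm (its y) by 18 mm thick, lying firmly on the counter (it does not move). Origin: centre of its underside; z up.
- jam_jar: bystander: loose amber jam jar with red cap, 66 mm in diameter, 88 mm tall. Origin: centre of its underside.
- spice_jar: bystander: loose red spice jar with black cap, 44 mm in diameter, 92 mm tall. Origin: centre of its underside.
- cocoa_can: bystander: loose blue cocoa can, 68 mm in diameter, 80 mm tall. Origin: centre of its underside.

How it is judged:
By the outcome, as a careful person would: the job done as asked, in the order asked, and still so for the second after the job is handed in, with the robot touching nothing.
It also fails if it takes over 72 s, if anything falls off the work surface, if the arm or the gripper's body presses on something with over 40 N, if the wrist force passes 120 N, or if a joint passes its speed limit or range.

## Working session

There is one attempt and no reset: what is moved stays moved. The work goes in short steps, Python scripts to look and compute and a tool call to move; the robot and the scene stay as the last step left them, time stands still between calls to the robot, and variables do not carry over. Pictures are saved under pics/ and viewed, at most 10 in all, crops included, and the job is handed in when it is done.

Besides the shell and the picture viewer there is one more tool, called as name([rows], argument=value, ...), one row to a line, values as JSON. carry_out: Moves the arm, as the interface text tells. Its arguments: {"type":"object","properties":{"commands":{"type":"array","items":{"type":"array","items":{"type":"number"}}},"grip_force":{"type":"number"}},"required":["commands"]}

```bash
mkdir -p pics; ls; python3 - <<'E'
from rig import arm, eyes
import cv2,numpy as np
s=arm.sense()
for k,v in s.items(): print(k,np.round(v,4))
print(arm.tcp_to_grasp)
for n in("top","scene"):
    c=eyes.read_camera(n); cv2.imwrite(f"pics/{n}0.png",c["color"]); np.savez(f"{n}0.npz",**c)
    print(n,c["intrinsics"],c["D"],np.round(c["pose"],3))
E
```

```text
pics
time 0.0
q [ 1.1358  0.5371 -0.0044  1.5389  0.0026  1.0673 -0.0712]
qd [ 0.0001 -0.0012  0.0001  0.0006  0.0004 -0.0006 -0.0003]
joint_efforts [-3.00000e-04 -5.70983e+01  9.90600e-01 -2.51601e+01 -5.62000e-02
  1.79000e-02  2.00000e-04]
tool_pos [ 0.234  -0.6057  0.2015]
tcp_rot [-8.000e-04  9.830e-01  1.834e-01 -2.000e-04]
ft_force [-0.3173  0.5178 -0.3779]
ft_torque [ 0.006  -0.0365  0.0324]
gripper_force 0.0
opening 0.9983
-0.0187
top [[390.4145484    0.         320.10124587]
 [  0.         390.4145484  202.20898735]
 [  0.           0.           1.        ]] [-0.04437852  0.          0.          0.          0.        ] [[-0.028 -0.994  0.102  0.545]
 [-0.999  0.024 -0.042  0.019]
 [ 0.039 -0.103 -0.994  0.861]
 [ 0.     0.     0.     1.   ]]
scene [[498.15225569   0.         317.65550184]
 [  0.         498.15225569 201.30812451]
 [  0.           0.           1.        ]] [-0.15061782  0.          0.          0.          0.        ] [[ 0.627  0.594 -0.504  1.177]
 [ 0.778 -0.464  0.422 -0.443]
 [ 0.017 -0.657 -0.754  0.881]
 [ 0.     0.     0.     1.   ]]
```

View pics/top0.png

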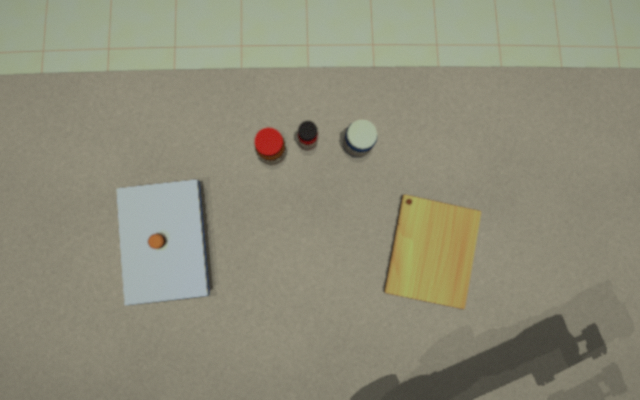

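The top view shows the lid (117–208, 180–304) with its knob at (157,241), the board at (387–480, 196–308), and the jars at (269,143), (308,133) and (361,136). Next I turn these into world positions.

```bash
cat > h.py <<'E'
import numpy as np,cv2
from scipy.spatial.transform import Rotation as R
def cloud(c,T=None):
    T=c["pose"] if T is None else T
    z=c["range_z"]; v,u=np.indices(z.shape)
    p=cv2.undistortPoints(np.stack([u,v],-1).reshape(-1,1,2).astype(float),c["intrinsics"],c["D"]).reshape(*z.shape,2)
    P=np.dstack([p*z[...,None],z])@T[:3,:3].T+T[:3,3]
    P[z==0]=np.nan
    return P
def tool(s):
    T=np.eye(4);w,x,y,z=s["tcp_rot"];T[:3,:3]=R.from_quat([x,y,z,w]).as_matrix();T[:3,3]=s["tool_pos"];return T
def wrist():
    from rig import arm,eyes
    s=arm.sense();T=tool(s);c=eyes.read_camera("wrist");return c,T,cloud(c,T@c["hand_eye"])
def rect(q):
    (c,(w,h),a)=cv2.minAreaRect((q[:,:2]*1000).astype(np.float32)); return np.round(c,1),round(w,1),round(h,1),round(a,2)
E
python3 - <<'E'
from h import *
for n in("top","scene"):
    c=dict(np.load(f"{n}0.npz"));P=cloud(c);Z=P[...,2]
    print(n,"table z",np.nanmedian(Z))
    hsv=cv2.cvtColor(c["color"],cv2.COLOR_BGR2HSV)
    if n=="top":
        def box(u0,u1,v0,v1,lo,hi):
            q=P[v0:v1,u0:u1].reshape(-1,3);return q[(q[:,2]>lo)&(q[:,2]<hi)]
        for nm,b in dict(lid=(90,235,160,325,.06,.08),knob=(90,235,160,325,.09,.12),board=(370,500,185,320,.010,.03),jam=(245,292,120,170,.08,.1),spice=(292,325,115,155,.08,.11),can=(335,385,110,165,.07,.1)).items():
            q=box(*b);print(nm,len(q),rect(q),np.round(np.median(q,0),4))
    else:
        for nm,m in dict(lid=(P[...,1]>.2)&(Z>.06)&(Z<.085),knob=(P[...,1]>.2)&(Z>.085)&(Z<.12),board=(P[...,1]<-.05)&(Z>.01)&(Z<.03)&(P[...,0]>.3)&(P[...,0]<.6)).items():
            q=P[m];print(nm,len(q),rect(q) if len(q) else'',np.round(np.median(q,0),4))
E
```

```text
top table z -0.0005857839263703202
lid 9639 (array([554.9, 305.8]), 235.9, 167.3, 5.17) [0.5526 0.3024 0.0727]
knob 226 (array([556.5, 305.5]), 29.0, 29.3, 2.79) [0.5559 0.3034 0.104 ]
board 8130 (array([ 518.6, -260.8]), 180.9, 220.2, 76.38) [ 0.5171 -0.259   0.0176]
jam 642 (array([751.1,  86.5]), 57.0, 56.4, 6.7) [0.7505 0.0865 0.0876]
spice 313 (array([771.4,   7.4]), 38.4, 39.1, 4.87) [0.7709 0.0069 0.0913]
can 717 (array([ 764.2, -104.7]), 62.8, 59.9, 19.64) [ 0.7638 -0.104   0.0793]
scene table z -0.0004009372925239951
lid 4256 (array([556.1, 304.2]), 239.9, 170.6, 5.09) [0.5709 0.2919 0.0729]
knob 128 (array([556. , 304.7]), 29.5, 28.2, 10.8) [0.5603 0.3    0.1023]
board 5861 (array([ 514.5, -262.4]), 180.6, 217.8, 76.34) [ 0.5138 -0.2693  0.0179]
```

View pics/scene0.png

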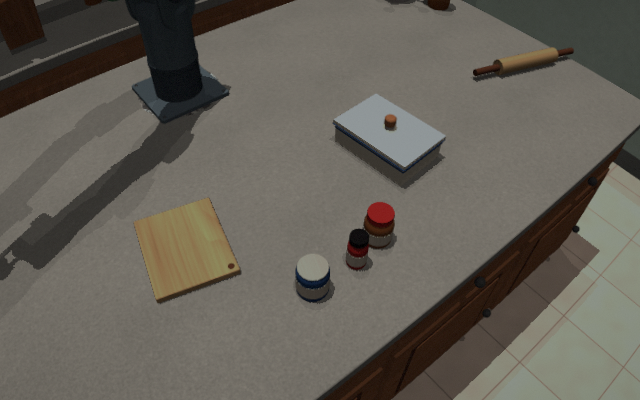

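The scene camera agrees with the top view: lid at (388,130), knob at (390,121), board at (187,248), jars further out. The lid is at (0.555, 0.305), yaw about 5.2°, so I'll lay it near (0.50, 0.05).

```bash
cat > go.py <<'E'
import sys
from h import *
from rig import arm
def go(x,y,z,yaw):
    s=arm.sense();T=tool(s)
    c,n=np.cos(yaw),np.sin(yaw);Rt=np.array([[c,n,0],[n,-c,0],[0,0,-1]])
    d=T[:3,:3].T@(np.array([x,y,z])-T[:3,3])*100; r=R.from_matrix(T[:3,:3].T@Rt).as_rotvec()
    print("t",round(s["time"],2),"pos",np.round(T[:3,3],4),"F",np.round(s["ft_force"],1),"open",round(s["opening"],3),"q",np.round(s["q"],2))
    print("shift cm",np.round(d,2),"rot",np.round(r,3),"rows>=",round(max(np.linalg.norm(d)/4.17,np.linalg.norm(r)/.125),1))
if __name__=="__main__": go(*map(float,sys.argv[1:5]))
E
python3 go.py .5 -.15 .24 1.66
```

```text
t 0.1 pos [ 0.2341 -0.6058  0.2016] F [-0.4 -0.3  0.9] open 1.001 q [ 1.14  0.54 -0.    1.54  0.    1.07 -0.07]
shift cm [ 41.23 -32.93  -3.8 ] rot [-1.000e-03 -1.000e-03 -1.291e+00] rows>= 12.7
```

carry_out([
  [1,3,-2.4,-0.3,0,0,-0.1],
  [1,6,-4.8,-0.6,0,0,-0.2],
  [1,9,-7.2,-0.9,0,0,-0.3],
  [1,12,-9.6,-1.2,0,0,-0.4],
  [1,15,-12,-1.5,0,0,-0.5],
  [1,18,-14.4,-1.8,0,0,-0.6],
  [1,21,-16.8,-2.1,0,0,-0.7],
  [1,24,-19.2,-2.4,0,0,-0.8],
  [1,27,-21.6,-2.7,0,0,-0.9],
  [1,30,-24,-3,0,0,-1.0],
])

```text
time: 0.93
tool_pos: [0.4279, -0.2725, 0.2323]
tcp_rot: [-0.0, 0.773, 0.634, -0.0]
ft_force: [1.3, -0.9, 0.1]
opening: 1.005
gripper_force: 0.0
```

```bash
python3 go.py .556 .305 .24 1.66
```

```text
t 0.93 pos [ 0.4279 -0.2725  0.2323] F [ 1.3 -0.9  0.1] open 1.005 q [ 0.78  0.28 -0.36  1.86  0.11  1.02  0.17]
shift cm [59.14  1.25 -0.78] rot [-0.     0.    -0.286] rows>= 14.2
```

carry_out([
  [1,3.5,0.1,0,0,0,-0.03],
  [1,7,0.2,-0.1,0,0,-0.06],
  [1,10.5,0.3,-0.2,0,0,-0.09],
  [1,14,0.4,-0.3,0,0,-0.12],
  [1,17.5,0.5,-0.4,0,0,-0.15],
  [1,21,0.6,-0.5,0,0,-0.18],
  [1,24.5,0.7,-0.6,0,0,-0.21],
  [1,28,0.8,-0.6,0,0,-0.24],
  [1,31.5,0.9,-0.6,0,0,-0.27],
  [1,35,1,-0.6,0,0,-0.285],
])

```text
time: 1.77
tool_pos: [0.5075, 0.0681, 0.2381]
tcp_rot: [-0.0, 0.677, 0.736, -0.0]
ft_force: [0.8, -0.6, 0.3]
opening: 0.998
gripper_force: 0.0
```

```bash
python3 go.py .556 .305 .24 1.66
```

```text
t 1.77 pos [0.5075 0.0681 0.2381] F [ 0.8 -0.6  0.3] open 0.998 q [ 0.27  0.32 -0.59  1.83  0.2   1.05 -0.32]
shift cm [23.2   6.83 -0.2 ] rot [-0.     0.    -0.005] rows>= 5.8
```

carry_out([
  [1,3.3,1,0,0,0,0],
  [1,6.6,2,0,0,0,0],
  [1,9.9,3,0,0,0,0],
  [1,13.2,4,0,0,0,0],
  [1,16.5,5,0,0,0,0],
  [1,19.8,5.9,0,0,0,-0.005],
  [1,22,6.5,0,0,0,-0.005],
  [1,23.2,6.8,0,0,0,-0.005],
  [1,23.2,6.8,0,0,0,-0.005],
  [1,23.2,6.8,0,0,0,-0.005],
])

```text
time: 2.6
tool_pos: [0.556, 0.3025, 0.2378]
tcp_rot: [0.0, 0.675, 0.738, -0.001]
ft_force: [0.1, -0.9, -0.5]
opening: 0.999
gripper_force: 0.0
```

```bash
python3 - <<'E'
from h import *
c,T,P=wrist(); cv2.imwrite("pics/w1.png",c["color"]); Z=P[...,2]
print(T[:3,3])
near=np.hypot(P[...,0]-.556,P[...,1]-.305)<.2
for nm,lo,hi in(("lid",.06,.08),("knob",.088,.12)):
    m=near&(Z>lo)&(Z<hi);q=P[m];print(nm,len(q),rect(q) if len(q) else '',np.round(np.median(q,0),4),np.argwhere(m).mean(0))
E
python3 go.py .556 .305 .12 1.66
```

```text
[0.5559959  0.30250632 0.23779428]
lid 25869 (array([556. , 305.9]), 234.6, 165.8, 4.96) [0.5552 0.3165 0.0731] [166.62024044 315.02945611]
knob 603 (array([556.1, 305.5]), 28.6, 28.7, 5.62) [0.5562 0.3073 0.1047] [178.70315091 315.26699834]
t 2.65 pos [0.5564 0.3014 0.2379] F [-0.5 -0.2  0.3] open 0.998 q [-0.16  0.54 -0.6   1.52  0.32  1.18 -0.73]
shift cm [ 0.38  0.   11.79] rot [-0.001  0.002 -0.003] rows>= 2.8
```

View pics/w1.png

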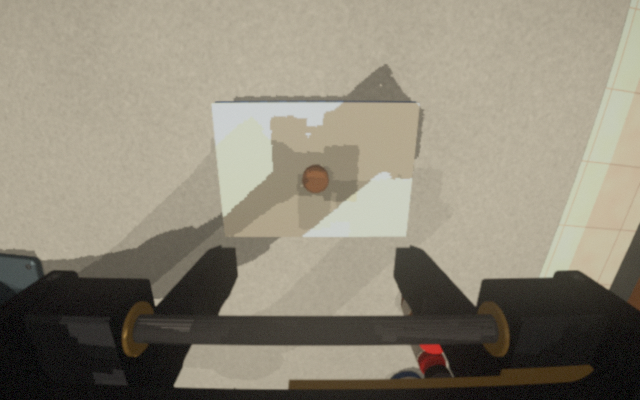

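The wrist view shows the knob at (315,179) in the middle of the lid (213–418, 100–237), at world (0.556, 0.3055). I'm descending onto it.

carry_out([
  [1,0.35,0,2.5,0,0,0],
  [1,0.35,0,5,0,0,0],
  [1,0.35,0,7.5,0,0,0],
  [1,0.35,0,10,0,0,0],
  [1,0.35,0,12,0,0,0],
  [1,0.35,0,13.5,0,0,0],
  [1,0.35,0,14.5,0,0,0],
  [1,0.35,0,15,0,0,0],
  [1,0.35,0,15,0,0,0],
  [1,0.35,0,15,0,0,0],
])

```text
time: 3.48
tool_pos: [0.5564, 0.3065, 0.0891]
tcp_rot: [0.0, 0.676, 0.737, 0.0]
ft_force: [-0.1, 0.6, 1.0]
opening: 1.003
gripper_force: 0.0
```

```bash
python3 go.py .556 .3055 .0785 1.658;python3 go.py .556 .3055 .0785 1.658
```

```text
t 3.48 pos [0.5564 0.3065 0.0891] F [-0.1  0.6  1. ] open 1.003 q [-0.21  0.71 -0.54  1.64  0.43  0.92 -0.82]
shift cm [-0.1  -0.05  1.06] rot [ 0.001 -0.    -0.   ] rows>= 0.3
t 3.48 pos [0.5564 0.3065 0.0891] F [-0.1  0.6  1. ] open 1.003 q [-0.21  0.71 -0.54  1.64  0.43  0.92 -0.82]
shift cm [-0.1  -0.05  1.06] rot [ 0.001 -0.    -0.   ] rows>= 0.3
```

carry_out([
  [1,-0.1,-0.05,0.4,0,0,0],
  [1,-0.1,-0.05,0.8,0,0,0],
  [1,-0.1,-0.05,1.0,0,0,0],
  [-0.2,-0.1,-0.05,1.0,0,0,0],
  [-0.4,-0.1,-0.05,1.0,0,0,0],
  [-0.7,-0.1,-0.05,1.0,0,0,0],
  [-1,-0.1,-0.05,1.0,0,0,0],
  [-1,-0.1,-0.05,1.0,0,0,0],
  [-1,-0.1,-0.05,1.0,0,0,0],
  [-1,-0.1,-0.05,1.0,0,0,0],
], grip_force=30)

```text
time: 4.32
tool_pos: [0.5554, 0.3059, 0.0784]
tcp_rot: [-0.0, 0.675, 0.738, 0.0]
ft_force: [-0.1, 0.8, -1.0]
opening: 0.497
gripper_force: 0.0
```

```bash
python3 go.py .556 .3055 .0785 1.658
```

```text
t 4.32 pos [0.5554 0.3059 0.0784] F [-0.1  0.8 -1. ] open 0.497 q [-0.21  0.72 -0.53  1.65  0.44  0.9  -0.82]
shift cm [-0.05  0.05 -0.01] rot [ 0.    -0.     0.001] rows>= 0.0
```

carry_out([
  [-1,0,0,0,0,0,0],
  [-1,0,0,0,0,0,0],
  [-1,0,0,0,0,0,0],
  [-1,0,0,0,0,0,0],
  [-1,0,0,0,0,0,0],
  [-1,0,0,0,0,0,0],
])

```text
time: 4.82
tool_pos: [0.5554, 0.3059, 0.0783]
tcp_rot: [-0.0, 0.675, 0.738, -0.0]
ft_force: [0.2, -0.6, -0.2]
opening: 0.04
gripper_force: 0.0
```

The opening is 0.04 with no grip force, so the fingers have missed the knob. I'm looking before doing anything else.

```bash
python3 - <<'E'
from h import *
from rig import eyes,arm
a=eyes.read_camera("scene");w=eyes.read_camera("wrist");t=eyes.read_camera("top")
np.savez("s1.npz",**a)
im=np.vstack([cv2.resize(a["color"][60:220,260:520],(520,320)),cv2.resize(w["color"],(520,280))[:280]])
im=np.hstack([im,cv2.resize(t["color"][150:330,90:230],(280,360)).repeat(1,0) if 0 else cv2.copyMakeBorder(cv2.resize(t["color"][150:330,90:230],(280,360)),0,240,0,0,0)])
cv2.imwrite("pics/m2.png",im)
s=arm.sense();print(s["opening"],s["gripper_force"],s["tool_pos"],arm.tcp_to_grasp)
E
```

```text
0.00630869885181581 0.0 [0.55543281 0.30593107 0.07831032] -0.0187
```

View pics/m2.png

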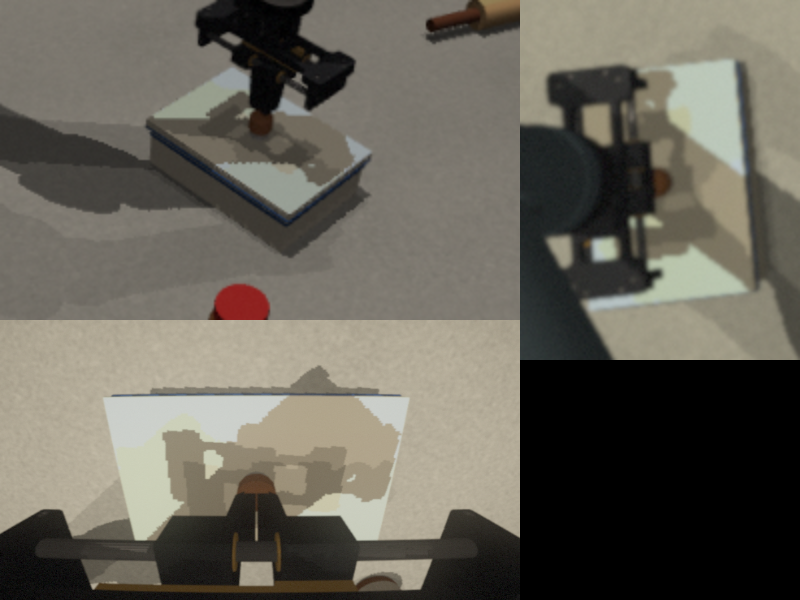

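The composite shows the closed fingers beside the knob, not around it. In the top crop (right panel) the knob is at (660,182), to the -y side of the fingers. In the wrist view (lower left) it is at (256,485), ahead of them. I'll measure the true finger position.

```bash
python3 - <<'E'
from h import *
from rig import eyes,arm
s=arm.sense();T=tool(s);print(np.round(T,3));print(s["q"])
w,T,P=wrist();print("hand_eye",np.round(w["hand_eye"],4))
def dark(c): return c["color"].max(-1)<60
a=eyes.read_camera("scene");t=eyes.read_camera("top")
for n,c,Q in(("scene",a,cloud(a)),("top",t,cloud(t)),("wrist",w,P)):
    near=np.hypot(Q[...,0]-.556,Q[...,1]-.31)<.1
    for lo in np.arange(.075,.16,.01):
        q=Q[near&(Q[...,2]>lo)&(Q[...,2]<lo+.01)&dark(c)]
        if len(q)>3: print(n,round(lo,3),len(q),"x",np.round(np.percentile(q[:,0],[2,50,98]),3),"y",np.round(np.percentile(q[:,1],[2,50,98]),3))
    h=cv2.cvtColor(c["color"],cv2.COLOR_BGR2HSV);k=near&(Q[...,2]>.085)&(h[...,1]>110)&(h[...,2]>60)
    q=Q[k];print(n,"knob",len(q),np.round(np.percentile(q,[2,50,98],axis=0),3).tolist() if len(q) else'')
E
```

```text
[[-0.088  0.996  0.     0.555]
 [ 0.996  0.088  0.     0.306]
 [ 0.     0.    -1.     0.078]
 [ 0.     0.     0.     1.   ]]
[-0.21110198  0.72022189 -0.52985827  1.64530456  0.44042347  0.89754532
 -0.82359854]
hand_eye [[-1.000e-04 -9.467e-01 -3.221e-01  8.380e-02]
 [ 1.000e+00 -0.000e+00 -4.000e-04  9.000e-04]
 [ 4.000e-04 -3.221e-01  9.467e-01 -1.825e-01]
 [ 0.000e+00  0.000e+00  0.000e+00  1.000e+00]]
scene 0.075 18 x [0.538 0.56  0.569] y [0.294 0.3   0.311]
scene 0.085 31 x [0.548 0.565 0.57 ] y [0.29  0.296 0.309]
scene 0.095 51 x [0.546 0.56  0.569] y [0.291 0.296 0.309]
scene 0.105 30 x [0.546 0.557 0.567] y [0.294 0.301 0.31 ]
scene 0.115 25 x [0.545 0.558 0.571] y [0.293 0.297 0.315]
scene 0.125 51 x [0.544 0.56  0.57 ] y [0.294 0.298 0.314]
scene 0.135 38 x [0.544 0.562 0.572] y [0.293 0.297 0.313]
scene 0.145 46 x [0.542 0.563 0.573] y [0.294 0.297 0.313]
scene 0.155 39 x [0.541 0.567 0.574] y [0.292 0.296 0.313]
scene knob 2 [[0.58, 0.283, 0.2], [0.585, 0.303, 0.205], [0.589, 0.322, 0.21]]
top 0.115 23 x [0.545 0.557 0.568] y [0.295 0.298 0.299]
top 0.125 21 x [0.553 0.561 0.568] y [0.297 0.298 0.303]
top 0.135 16 x [0.553 0.562 0.568] y [0.297 0.298 0.299]
top 0.155 12 x [0.554 0.56  0.564] y [0.302 0.304 0.306]
top knob 77 [[0.504, 0.291, 0.094], [0.554, 0.296, 0.104], [0.567, 0.321, 0.212]]
wrist 0.105 5 x [0.55  0.553 0.561] y [0.314 0.314 0.315]
wrist 0.115 402 x [0.543 0.556 0.568] y [0.314 0.315 0.317]
wrist 0.125 584 x [0.542 0.556 0.569] y [0.314 0.315 0.317]
wrist 0.135 775 x [0.541 0.556 0.57 ] y [0.308 0.315 0.318]
wrist 0.145 651 x [0.541 0.555 0.569] y [0.313 0.315 0.318]
wrist 0.155 1015 x [0.546 0.557 0.565] y [0.306 0.313 0.317]
wrist knob 4928 [[0.508, 0.311, 0.093], [0.555, 0.323, 0.205], [0.584, 0.335, 0.208]]
```

The fingers are at the right x and y, yet the knob shows on both sides of them, so they may have closed above it. I'll open in place and measure the fingertip height.

carry_out([
  [1,0,0,0,0,0,0],
  [1,0,0,0,0,0,0],
  [1,0,0,0,0,0,0],
  [1,0,0,0,0,0,0],
  [1,0,0,0,0,0,0],
  [1,0,0,0,0,0,0],
  [1,0,0,0,0,0,0],
  [1,0,0,0,0,0,0],
  [1,0,0,0,0,0,0],
  [1,0,0,0,0,0,0],
])

```text
time: 5.95
tool_pos: [0.5554, 0.3059, 0.0783]
tcp_rot: [0.0, 0.675, 0.738, 0.0]
ft_force: [-0.5, -0.1, -0.1]
opening: 0.734
gripper_force: 0.0
```

```bash
python3 - <<'E'
from h import *
from rig import eyes,arm
w,T,P=wrist();a=eyes.read_camera("scene");A=cloud(a)
print(arm.sense()["opening"],T[:3,3])
for n,c,Q in(("w",w,P),("s",a,A)):
    # in tool frame
    L=(Q-T[:3,3])@T[:3,:3]
    m=(np.abs(L[...,0])<.015)&(np.abs(L[...,1])>.035)&(np.abs(L[...,1])<.075)&(L[...,2]<-.002)&(L[...,2]>-.1)
    for sg in(-1,1):
        k=m&(np.sign(L[...,1])==sg);q=L[k]
        if len(q):
            print(n,sg,len(q),"z max pcts",np.round(np.percentile(q[:,2],[50,90,98,99.7]),3),"y",np.round(np.percentile(q[:,1],[2,98]),3),"x",np.round(np.percentile(q[:,0],[2,98]),3))
    k=(np.hypot(L[...,0],L[...,1])<.03)&(L[...,2]<-.004)&(L[...,2]>-.05);q=Q[k]
    if len(q): print(n,"knob",len(q),np.round(np.percentile(q,[2,50,98],axis=0),3).tolist())
im=np.vstack([cv2.resize(a["color"][80:180,320:480],(640,400))[:, :],w["color"][200:]])
cv2.imwrite("pics/m3.png",im)
E
```

```text
0.8285471850187961 [0.55543683 0.3059244  0.07831414]
w -1 2286 z max pcts [-0.078 -0.05  -0.04  -0.037] y [-0.047 -0.035] x [-0.01   0.011]
w 1 2524 z max pcts [-0.077 -0.049 -0.04  -0.037] y [0.035 0.049] x [-0.009  0.011]
w knob 2141 [[0.543, 0.294, 0.088], [0.556, 0.31, 0.105], [0.569, 0.32, 0.106]]
s -1 145 z max pcts [-0.07  -0.045 -0.039 -0.036] y [-0.051 -0.035] x [-0.013  0.009]
s 1 129 z max pcts [-0.063 -0.044 -0.041 -0.037] y [0.036 0.052] x [-0.013  0.008]
s knob 131 [[0.545, 0.29, 0.086], [0.561, 0.299, 0.102], [0.57, 0.317, 0.108]]
```

View pics/m3.png

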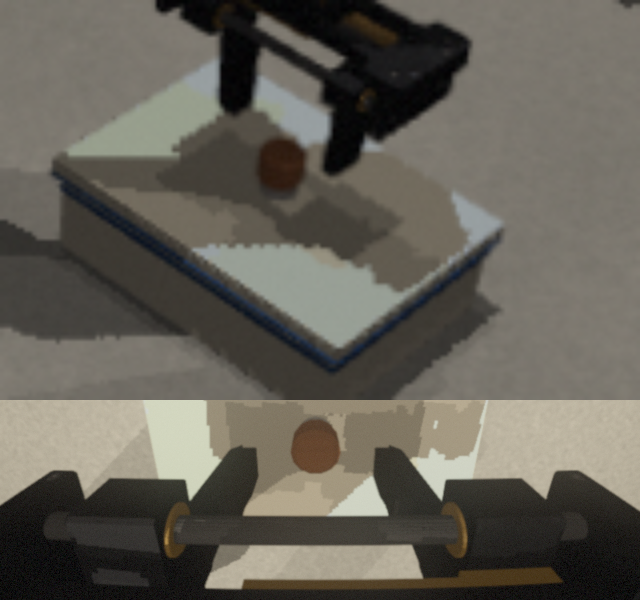

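Both cameras put the real fingertips 36 mm short of the reported TCP: in the wrist view (lower panel) they are at about (245,450) and (385,450), just above the knob's level. So fingertip z = TCP z + 0.036, and every height needs that correction. I'm going down the extra 36 mm slowly, watching force.

carry_out([
  [0.6,0,0,0.5,0,0,0],
  [0.6,0,0,1,0,0,0],
  [0.6,0,0,1.5,0,0,0],
  [0.6,0,0,2,0,0,0],
  [0.6,0,0,2.4,0,0,0],
  [0.6,0,0,2.7,0,0,0],
  [0.6,0,0,3,0,0,0],
  [0.6,0,0,3.2,0,0,0],
  [0.6,0,0,3.2,0,0,0],
])

```text
time: 6.8
tool_pos: [0.5552, 0.3058, 0.0458]
tcp_rot: [-0.0, 0.675, 0.738, -0.0]
ft_force: [-0.1, -0.0, 0.2]
opening: 0.803
gripper_force: 0.0
```

```bash
cat > tip.py <<'E'
from h import *
from rig import arm
w,T,P=wrist();L=(P-T[:3,3])@T[:3,:3];s=arm.sense()
print("t",round(s["time"],2),"pos",np.round(s["tool_pos"],4),"F",np.round(s["ft_force"],1),"open",round(s["opening"],3),"grip",s["gripper_force"])
h=s["opening"]*.044
for sg in(-1,1):
    # dark, near-vertical finger surface just outside the pad line
    k=(np.abs(L[...,0])<.013)&(sg*L[...,1]>h-.004)&(sg*L[...,1]<h+.012)&(w["color"].max(-1)<70)&(L[...,2]>-.1);q=L[k]
    hist=np.percentile(q[:,2],[50,95,99.5]) if len(q) else []
    print(sg,len(q),"tip z tool",np.round(hist,4))
E
python3 tip.py
```

```text
t 6.85 pos [0.5554 0.3058 0.0461] F [-0.  -0.7  0.6] open 0.799 grip 0.0
-1 3080 tip z tool [-0.0708 -0.0422 -0.0378]
1 2768 tip z tool [-0.0704 -0.0425 -0.0378]
```

carry_out([
  [0.6,0,0,0.3,0,0,0],
  [-1,0,0,0.5,0,0,0],
  [-1,0,0,0.5,0,0,0],
  [-1,0,0,0.5,0,0,0],
  [-1,0,0,0.5,0,0,0],
  [-1,0,0,0.5,0,0,0],
  [-1,0,0,0.5,0,0,0],
  [-1,0,0,0.5,0,0,0],
  [-1,0,0,0.5,0,0,0],
  [-1,0,0,0.5,0,0,0],
], grip_force=30)

```text
time: 7.68
tool_pos: [0.5555, 0.3059, 0.0414]
tcp_rot: [0.0, 0.675, 0.738, 0.0]
ft_force: [0.1, 0.5, 1.1]
opening: 0.322
gripper_force: 30.0
```

```bash
python3 tip.py
```

```text
t 7.73 pos [0.5555 0.3059 0.0414] F [-0.6  0.5  1.7] open 0.322 grip 30.000063059851527
-1 2255 tip z tool [-0.0721 -0.043  -0.0379]
1 2080 tip z tool [-0.072  -0.0423 -0.0373]
```

The knob is gripped: opening 0.32, 30 N. Lifting slowly and straight.

carry_out([
  [-1,0,0,-0.1,0,0,0],
  [-1,0,0,-0.25,0,0,0],
  [-1,0,0,-0.4,0,0,0],
  [-1,0,0,-0.6,0,0,0],
  [-1,0,0,-0.8,0,0,0],
  [-1,0,0,-1.0,0,0,0],
  [-1,0,0,-1.2,0,0,0],
  [-1,0,0,-1.4,0,0,0],
  [-1,0,0,-1.6,0,0,0],
  [-1,0,0,-1.8,0,0,0],
])

```text
time: 8.57
tool_pos: [0.5554, 0.3059, 0.0595]
tcp_rot: [-0.0, 0.675, 0.738, -0.0]
ft_force: [0.4, 0.2, -2.5]
opening: 0.328
gripper_force: 30.0
```

carry_out([
  [-1,0,0,-0.3,0,0,0],
  [-1,0,0,-0.8,0,0,0],
  [-1,0,0,-1.5,0,0,0],
  [-1,0,0,-2.5,0,0,0],
  [-1,0,0,-3.5,0,0,0],
  [-1,0,0,-4.5,0,0,0],
  [-1,0,0,-5.3,0,0,0],
  [-1,0,0,-5.8,0,0,0],
  [-1,0,0,-6,0,0,0],
  [-1,0,0,-6,0,0,0],
])

```text
time: 9.4
tool_pos: [0.5557, 0.306, 0.1199]
tcp_rot: [0.0, 0.675, 0.738, 0.0]
ft_force: [0.3, 0.5, -2.8]
opening: 0.327
gripper_force: 30.0
```

```bash
cat > lid.py <<'E'
from h import *
from rig import eyes
import sys
zlo,zhi=float(sys.argv[1]),float(sys.argv[2])
for n in("top","scene"):
    c=eyes.read_camera(n);P=cloud(c);k=(P[...,2]>zlo)&(P[...,2]<zhi)&(c["color"].min(-1)>75)&(P[...,1]>-.14)&(P[...,0]<.69);q=P[k]
    A=np.c_[q[:,:2],np.ones(len(q))];f=np.linalg.lstsq(A,q[:,2],rcond=None)[0]
    print(n,len(q),rect(q),"slope",np.round(f[:2],3),"z",np.round(np.median(q[:,2]),4))
E
python3 lid.py .12 .17; python3 go.py .5 .05 .12 1.658
```

```text
top 6589 (array([555.2, 305.7]), 236.1, 165.1, 5.09) slope [-0.     0.007] z 0.1511
scene 2371 (array([347.2, 237.7]), 693.9, 181.1, 15.35) slope [-0.003 -0.002] z 0.1509
t 9.5 pos [0.5552 0.3056 0.1189] F [-0.2 -0.5 -1.3] open 0.324 q [-0.2   0.67 -0.55  1.62  0.41  0.97 -0.8 ]
shift cm [-24.98  -7.74  -0.09] rot [-0.001  0.     0.001] rows>= 6.3
```

carry_out([
  [-1,-1.3,-0.4,0,0,0,0],
  [-1,-4,-1.2,0,0,0,0],
  [-1,-7,-2.2,0,0,0,0],
  [-1,-10.5,-3.2,0,0,0,0],
  [-1,-14,-4.3,0,0,0,0],
  [-1,-17.5,-5.4,0,0,0,0],
  [-1,-20.5,-6.4,0,0,0,0],
  [-1,-23,-7.1,0,0,0,0],
  [-1,-24.5,-7.6,0,0,0,0],
  [-1,-25,-7.7,0,0,0,0],
])

```text
time: 10.33
tool_pos: [0.499, 0.0454, 0.1187]
tcp_rot: [0.0, 0.677, 0.736, -0.002]
ft_force: [-0.3, -0.7, -1.7]
opening: 0.327
gripper_force: 30.0
```

carry_out([
  [-1,0,0,0.5,0,0,0],
  [-1,0,0,1.5,0,0,0],
  [-1,0,0,3,0,0,0],
  [-1,0,0,5,0,0,0],
  [-1,0,0,7,0,0,0],
  [-1,0,0,9,0,0,0],
  [-1,0,0,10.5,0,0,0],
  [-1,0,0,11.5,0,0,0],
  [-1,0,0,12,0,0,0],
  [-1,0,0,12,0,0,0],
])

```text
time: 11.17
tool_pos: [0.5, 0.0512, -0.0018]
tcp_rot: [-0.001, 0.675, 0.738, -0.0]
ft_force: [0.0, 0.5, -2.3]
opening: 0.328
gripper_force: 30.0
```

```bash
python3 lid.py .02 .045; python3 go.py .5 .05 -.016 1.658
```

```text
top 2526 (array([557.5, 162.9]), 227.7, 394.8, 0.81) slope [-0.012  0.007] z 0.0293
scene 2514 (array([ 81.3, 140.4]), 1882.1, 896.0, 35.75) slope [0.007 0.011] z 0.0303
t 11.27 pos [ 5.011e-01  5.080e-02 -4.000e-04] F [ 0.1 -0.4 -2.2] open 0.324 q [ 0.16  0.67 -0.45  2.01  0.52  0.57 -0.56]
shift cm [-0.07 -0.12  1.56] rot [ 0.001 -0.     0.002] rows>= 0.4
```

carry_out([
  [-1,0,0,0.3,0,0,0],
  [-1,0,0,0.6,0,0,0],
  [-1,0,0,0.9,0,0,0],
  [-1,0,0,1.1,0,0,0],
  [-1,0,0,1.25,0,0,0],
  [-1,0,0,1.4,0,0,0],
  [-1,0,0,1.5,0,0,0],
  [-1,0,0,1.5,0,0,0],
])

```text
time: 11.93
tool_pos: [0.5006, 0.0501, -0.0159]
tcp_rot: [-0.0, 0.675, 0.738, -0.0]
ft_force: [-0.4, 0.5, -2.5]
opening: 0.319
gripper_force: 30.0
```

carry_out([
  [-1,0,0,0.08,0,0,0],
  [-1,0,0,0.15,0,0,0],
  [-1,0,0,0.15,0,0,0],
])

```text
time: 12.18
tool_pos: [0.5008, 0.0501, -0.0167]
tcp_rot: [0.0, 0.675, 0.738, -0.0]
ft_force: [-1.0, -0.8, 5.8]
opening: 0.324
gripper_force: 30.0
```

Contact: the force rose to +5.8 N. Releasing gently.

carry_out([
  [-0.3,0,0,0,0,0,0],
  [-0.2,0,0,0,0,0,0],
  [0,0,0,0,0,0,0],
  [0.4,0,0,0,0,0,0],
  [0.4,0,0,0,0,0,0],
  [0.4,0,0,0,0,0,0],
  [0.4,0,0,0,0,0,0],
  [0.4,0,0,0,0,0,0],
])

```text
time: 12.85
tool_pos: [0.5007, 0.0501, -0.0172]
tcp_rot: [-0.0, 0.675, 0.738, -0.0]
ft_force: [0.9, -0.1, -0.0]
opening: 0.701
gripper_force: 0.0
```

carry_out([
  [0.4,0,0,-0.5,0,0,0],
  [0.4,0,0,-1.5,0,0,0],
  [0.4,0,0,-3.5,0,0,0],
  [0.4,0,0,-6.5,0,0,0],
  [0.4,0,0,-10,0,0,0],
  [0.4,0,0,-13.5,0,0,0],
  [0.4,0,0,-17,0,0,0],
  [0.4,0,0,-19,0,0,0],
  [0.4,0,0,-20,0,0,0],
  [0.4,0,0,-20,0,0,0],
])

```text
time: 13.68
tool_pos: [0.5021, 0.0503, 0.1853]
tcp_rot: [0.002, 0.675, 0.737, 0.001]
ft_force: [0.8, 0.5, 0.4]
opening: 0.7
gripper_force: 0.0
```

```bash
python3 - <<'E'
from h import *
from rig import eyes
out=[]
for n in("top","scene"):
    c=eyes.read_camera(n);P=cloud(c);h=cv2.cvtColor(c["color"],cv2.COLOR_BGR2HSV)
    k=(P[...,2]>.008)&(P[...,2]<.022)&(P[...,1]>-.11)&(P[...,1]<.19)&(P[...,0]<.69)&(P[...,0]>.3);q=P[k]
    print(n,"lid",rect(q),np.median(q[:,2]))
    rim=(P[...,2]>.06)&(P[...,2]<.078)&(np.abs(P[...,0]-.556)<.13)&(np.abs(P[...,1]-.306)<.1);q=P[rim];print("rim",rect(q))
    red=(np.abs(P[...,0]-.556)<.105)&(np.abs(P[...,1]-.306)<.07)&(P[...,2]>.02)&(P[...,2]<.05);q=P[red]
    if len(q): print("cutter?",len(q),rect(q),np.median(q,0),np.argwhere(red).mean(0))
    out.append(c["color"][150:350,60:380] if n=="top" else c["color"][60:260,240:560])
cv2.imwrite("pics/m4.png",np.vstack([cv2.resize(o,(480,300)) for o in out]))
E
python3 go.py .556 .25 .22 1.658
```

```text
top lid (array([510.3,  50.8]), 214.7, 164.5, 5.21) 0.01463325276950811
rim (array([555.4, 307. ]), 225.1, 156.1, 5.14)
cutter? 546 (array([555.6, 306.1]), 139.1, 210.1, 89.57) [0.57616658 0.2906582  0.03439437] [240.81318681 164.01465201]
scene lid (array([499.3,  48.9]), 239.8, 167.5, 4.98) 0.014654316433264702
rim (array([555.1, 305.2]), 229.1, 160.1, 5.11)
cutter? 356 (array([555.8, 306.3]), 139.0, 210.2, 89.51) [0.57652228 0.2906715  0.03487196] [138.95224719 390.13483146]
t 13.78 pos [0.5001 0.0498 0.1822] F [0.8 1.3 0.3] open 0.703 q [ 0.32  0.38 -0.63  1.91  0.28  0.93 -0.35]
shift cm [19.45  7.32 -3.8 ] rot [-0.001  0.     0.001] rows>= 5.1
```

View pics/m4.png

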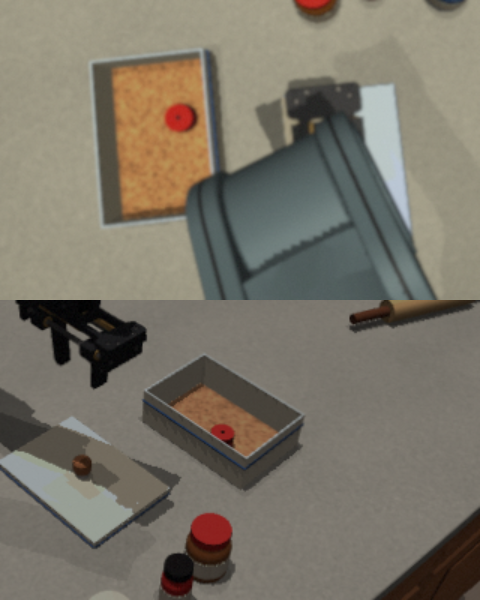

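The lid lies flat on the counter, knob up. The red cutter is visible in the tin at (180,118) in the upper crop and (222,432) in the lower one. I'll localise it and move above it.

```bash
cat > cut.py <<'E'
from h import *
from rig import eyes
def red(c,P,n,lo=.028,hi=.042):
    h=cv2.cvtColor(c["color"],cv2.COLOR_BGR2HSV)
    k=((h[...,0]<6)|(h[...,0]>172))&(h[...,1]>140)&(h[...,2]>50)&(P[...,2]>lo)&(P[...,2]<hi)&(np.abs(P[...,0]-.556)<.105)&(np.abs(P[...,1]-.306)<.07)
    q=P[k];(x,y),r=cv2.minEnclosingCircle((q[:,:2]*1000).astype(np.float32)) if len(q) else ((0,0),0)
    print(n,len(q),"circle",round(x,1),round(y,1),round(r,1),"mean",np.round(q.mean(0),4) if len(q) else '')
if __name__=="__main__":
    for n in("top","scene"):
        c=eyes.read_camera(n);red(c,cloud(c),n)
E
python3 cut.py; python3 go.py .585 .27 .2 1.658
```

```text
top 258 circle 582.0 282.0 19.0 mean [0.5822 0.2812 0.0344]
scene 126 circle 582.1 283.1 20.3 mean [0.5822 0.2826 0.0351]
t 13.88 pos [0.4995 0.0498 0.1812] F [-1.3  1.2  0.1] open 0.704 q [ 0.32  0.38 -0.63  1.91  0.28  0.93 -0.35]
shift cm [21.18 10.45 -1.91] rot [-0.003 -0.     0.001] rows>= 5.7
```

carry_out([
  [0.4,2,0.8,0,0,0,0],
  [0.4,5,2,0,0,0,0],
  [0.4,8.5,3.4,0,0,0,0],
  [0.4,12,4.8,0.5,0,0,0],
  [0.4,15.5,6.4,1.5,0,0,0],
  [0.4,19,8,3,0,0,0],
  [0.4,21.5,9.4,4.5,0,0,0],
  [0.4,22.4,10.2,5.6,0,0,0],
  [0.4,22.4,10.2,6,0,0,0],
  [0.4,22.4,10.2,6,0,0,0],
])

```text
time: 14.72
tool_pos: [0.5807, 0.2815, 0.1197]
tcp_rot: [-0.001, 0.675, 0.738, -0.002]
ft_force: [0.3, 0.1, 0.4]
opening: 0.696
gripper_force: 0.0
```

```bash
python3 - <<'E'
from h import *
from cut import red
c,T,P=wrist();red(c,P,"wrist")
E
python3 tip.py; python3 go.py .582 .2825 .02 1.658
```

```text
wrist 1222 circle 583.0 282.7 19.3 mean [0.5829 0.2833 0.0351]
t 14.82 pos [0.5821 0.2806 0.1221] F [-0.1 -0.6  0.3] open 0.696 grip 0.0
-1 2810 tip z tool [-0.0712 -0.0433 -0.0387]
1 2543 tip z tool [-0.0719 -0.044  -0.0389]
t 14.82 pos [0.5821 0.2806 0.1221] F [-0.1 -0.6  0.3] open 0.696 q [-0.13  0.69 -0.57  1.58  0.43  1.   -0.75]
shift cm [ 0.21  0.02 10.21] rot [-0.002  0.001 -0.   ] rows>= 2.4
```

carry_out([
  [0.4,0.2,0.05,1.5,0,0,0],
  [0.4,0.2,0.05,3.5,0,0,0],
  [0.4,0.2,0.05,5.5,0,0,0],
  [0.4,0.2,0.05,7.5,0,0,0],
  [0.4,0.2,0.05,9.5,0,0,0],
  [0.4,0.2,0.05,11,0,0,0],
  [0.4,0.2,0.05,11.7,0,0,0],
  [0.4,0.2,0.05,12,0,0,0],
  [0.4,0.2,0.05,12,0,0,0],
])

```text
time: 15.57
tool_pos: [0.5829, 0.284, 0.0027]
tcp_rot: [-0.0, 0.675, 0.737, -0.0]
ft_force: [0.3, 0.7, 0.2]
opening: 0.699
gripper_force: 0.0
```

```bash
python3 - <<'E'
from h import *
from cut import red
from rig import eyes
c,T,P=wrist();red(c,P,"wrist")
a=eyes.read_camera("scene");A=cloud(a);L=(A-T[:3,3])@T[:3,:3]
k=(np.abs(L[...,1])<.1)&(np.abs(L[...,0])<.045)&(L[...,2]<-.03)&(L[...,2]>-.13)&(a["color"].max(-1)<60)
for lo in np.arange(-.13,-.03,.01):
    q=L[k&(L[...,2]>lo)&(L[...,2]<lo+.01)]
    if len(q): print(round(lo,2),len(q),np.round(np.percentile(q[:,1],[1,99]),3),np.round(np.percentile(q[:,0],[1,99]),3))
E
python3 go.py .5825 .2825 -.0245 1.658
```

```text
wrist 3365 circle 583.1 282.3 20.1 mean [0.5827 0.2843 0.0349]
-0.13 254 [-0.086  0.092] [-0.036  0.023]
-0.12 244 [-0.082  0.086] [-0.036  0.024]
-0.11 96 [-0.083  0.085] [-0.034  0.031]
-0.1 13 [-0.045  0.047] [-0.012  0.013]
-0.09 39 [-0.047  0.05 ] [-0.012  0.004]
-0.08 46 [-0.044  0.049] [-0.011  0.008]
-0.07 58 [-0.045  0.048] [-0.011  0.008]
-0.06 58 [-0.044  0.089] [-0.033  0.008]
-0.05 103 [-0.043  0.089] [-0.042  0.039]
-0.04 129 [-0.036  0.086] [-0.034  0.038]
t 15.67 pos [0.5836 0.2847 0.0038] F [-0.3  0.6 -0.1] open 0.698 q [-0.19  0.84 -0.5   1.62  0.52  0.81 -0.82]
shift cm [-0.21 -0.14  2.83] rot [ 0.001 -0.001  0.001] rows>= 0.7
```

carry_out([
  [0.4,-0.15,-0.1,0.5,0,0,0],
  [0.4,-0.15,-0.1,1,0,0,0],
  [0.4,-0.15,-0.1,1.5,0,0,0],
  [0.4,-0.15,-0.1,2,0,0,0],
  [0.4,-0.15,-0.1,2.4,0,0,0],
  [0.4,-0.15,-0.1,2.7,0,0,0],
  [0.4,-0.15,-0.1,2.7,0,0,0],
  [0.2,-0.15,-0.1,2.7,0,0,0],
  [0,-0.15,-0.1,2.7,0,0,0],
  [-0.1,-0.15,-0.1,2.7,0,0,0],
], grip_force=20)

```text
time: 16.5
tool_pos: [0.5823, 0.2828, -0.0239]
tcp_rot: [0.0, 0.675, 0.738, 0.0]
ft_force: [-0.0, 0.4, 0.1]
opening: 0.498
gripper_force: 0.0
```

carry_out([
  [-0.3,0,0,0,0,0,0],
  [-0.5,0,0,0,0,0,0],
  [-1,0,0,0,0,0,0],
  [-1,0,0,0,0,0,0],
  [-1,0,0,0,0,0,0],
  [-1,0,0,0,0,0,0],
])

```text
time: 17.0
tool_pos: [0.5823, 0.2828, -0.0239]
tcp_rot: [0.0, 0.675, 0.738, 0.0]
ft_force: [0.2, -0.4, 2.1]
opening: 0.449
gripper_force: 20.0
```

The cutter is gripped: 39.5 mm, 20 N. Lifting straight out.

carry_out([
  [-1,0,0,-0.3,0,0,0],
  [-1,0,0,-1,0,0,0],
  [-1,0,0,-2,0,0,0],
  [-1,0,0,-4,0,0,0],
  [-1,0,0,-6.5,0,0,0],
  [-1,0,0,-9,0,0,0],
  [-1,0,0,-11.5,0,0,0],
  [-1,0,0,-13.5,0,0,0],
  [-1,0,0,-14.7,0,0,0],
  [-1,0,0,-15,0,0,0],
])

```text
time: 17.83
tool_pos: [0.5833, 0.2835, 0.1288]
tcp_rot: [0.001, 0.675, 0.738, 0.002]
ft_force: [-0.0, 0.5, -0.5]
opening: 0.449
gripper_force: 20.0
```

```bash
python3 tip.py|head -1; python3 go.py .517 -.26 .126 1.658
```

```text
t 17.88 pos [0.5829 0.2831 0.1277] F [ 0.6  0.4 -1.1] open 0.449 grip 19.99995139427483
t 17.88 pos [0.5829 0.2831 0.1277] F [ 0.6  0.4 -1.1] open 0.449 q [-0.13  0.69 -0.58  1.58  0.42  1.   -0.75]
shift cm [-53.52 -11.33   0.09] rot [ 0.003 -0.001  0.001] rows>= 13.1
```

carry_out([
  [-1,-1,-0.2,0,0,0,0],
  [-1,-3,-0.6,0,0,0,0],
  [-1,-6,-1.2,0,0,0,0],
  [-1,-9.5,-2,0,0,0,0],
  [-1,-13,-2.7,0,0,0,0],
  [-1,-16.5,-3.5,0,0,0,0],
  [-1,-20,-4.2,0,0,0,0],
  [-1,-23,-4.8,0,0,0,0],
  [-1,-25,-5.3,0,0,0,0],
  [-1,-26,-5.5,0,0,0,0],
])

```text
time: 18.72
tool_pos: [0.548, 0.0137, 0.124]
tcp_rot: [-0.001, 0.677, 0.736, -0.002]
ft_force: [0.6, -0.2, -1.1]
opening: 0.445
gripper_force: 20.0
```

carry_out([
  [-1,-1,-0.2,0,0,0,0],
  [-1,-3,-0.6,0,0,0,0],
  [-1,-6,-1.3,0,0,0,0],
  [-1,-9.5,-2,0,0,0,0],
  [-1,-13,-2.7,0,0,0,0],
  [-1,-16.5,-3.5,0,0,0,0],
  [-1,-20,-4.2,0,0,0,0],
  [-1,-23.5,-5,0,0,0,0],
  [-1,-26,-5.6,0,0,0,0],
  [-1,-27,-5.8,0,0,0,0],
])

```text
time: 19.55
tool_pos: [0.5148, -0.2593, 0.1249]
tcp_rot: [-0.0, 0.677, 0.736, -0.001]
ft_force: [-0.8, -1.1, -0.6]
opening: 0.448
gripper_force: 20.0
```

```bash
python3 tip.py|head -1; python3 go.py .517 -.26 .0 1.658
```

```text
t 19.6 pos [ 0.515  -0.2593  0.125 ] F [ 0.5 -2.1 -0.7] open 0.449 grip 19.9993054009974
t 19.6 pos [ 0.515  -0.2593  0.125 ] F [ 0.5 -2.1 -0.7] open 0.449 q [ 0.79  0.57 -0.55  1.78  0.37  0.9   0.17]
shift cm [-0.08  0.2  12.5 ] rot [-0.001  0.001 -0.004] rows>= 3.0
```

carry_out([
  [-1,0,0,0.5,0,0,0],
  [-1,0,0,2,0,0,0],
  [-1,0,0,4,0,0,0],
  [-1,0,0,6.5,0,0,0],
  [-1,0,0,8.7,0,0,0],
  [-1,0,0,10.5,0,0,0],
  [-1,0,0,11.7,0,0,0],
  [-1,0,0,12.3,0,0,0],
  [-1,0,0,12.6,0,0,0],
  [-1,0,0,12.6,0,0,0],
])

```text
time: 20.43
tool_pos: [0.5166, -0.2541, -0.0002]
tcp_rot: [-0.0, 0.675, 0.738, 0.0]
ft_force: [0.3, -0.6, -1.2]
opening: 0.448
gripper_force: 20.0
```

carry_out([
  [-1,0,0,0.2,0,0,0],
  [-1,0,0,0.4,0,0,0],
  [-1,0,0,0.6,0,0,0],
  [-1,0,0,0.75,0,0,0],
  [-1,0,0,0.85,0,0,0],
  [-1,0,0,0.85,0,0,0],
])

```text
time: 20.93
tool_pos: [0.516, -0.2553, -0.0088]
tcp_rot: [-0.0, 0.675, 0.737, -0.0]
ft_force: [-0.6, -0.1, -0.1]
opening: 0.448
gripper_force: 20.0
```

carry_out([
  [-1,0,0,0.08,0,0,0],
  [-1,0,0,0.16,0,0,0],
  [-1,0,0,0.2,0,0,0],
  [-1,0,0,0.2,0,0,0],
])

```text
time: 21.27
tool_pos: [0.516, -0.2552, -0.0108]
tcp_rot: [-0.0, 0.675, 0.738, -0.0]
ft_force: [0.8, -0.8, -0.3]
opening: 0.448
gripper_force: 20.0
```

carry_out([
  [-1,0,0,0.05,0,0,0],
  [-1,0,0,0.05,0,0,0],
  [-1,0,0,0.1,0,0,0],
  [-1,0,0,0.1,0,0,0],
])

```text
time: 21.6
tool_pos: [0.5162, -0.2553, -0.011]
tcp_rot: [0.0, 0.675, 0.738, -0.0]
ft_force: [-3.0, 0.3, 7.2]
opening: 0.451
gripper_force: 20.0
```

Contact with the board: 7 N. Releasing slowly and rising.

carry_out([
  [-0.08,0,0,0,0,0,0],
  [-0.05,0,0,0,0,0,0],
  [0,0,0,0,0,0,0],
  [0.1,0,0,0,0,0,0],
  [0.3,0,0,0,0,0,0],
  [0.4,0,0,0,0,0,0],
  [0.4,0,0,0,0,0,0],
  [0.4,0,0,0,0,0,0],
  [0.4,0,0,0,0,0,0],
])

```text
time: 22.35
tool_pos: [0.5161, -0.2552, -0.0117]
tcp_rot: [-0.0, 0.675, 0.738, -0.0]
ft_force: [0.1, -0.1, 0.3]
opening: 0.7
gripper_force: 0.0
```

carry_out([
  [0.4,0,0,-0.4,0,0,0],
  [0.4,0,0,-1.2,0,0,0],
  [0.4,0,0,-3,0,0,0],
  [0.4,0,0,-6,0,0,0],
  [0.4,0,0,-9.5,0,0,0],
  [0.4,0,0,-13,0,0,0],
  [0.4,0,0,-16,0,0,0],
  [0.4,0,0,-18,0,0,0],
  [0.4,0,0,-18,0,0,0],
  [0.4,0,0,-18,0,0,0],
])

```text
time: 23.18
tool_pos: [0.5167, -0.2556, 0.1698]
tcp_rot: [0.001, 0.675, 0.737, 0.0]
ft_force: [-0.4, -0.2, -0.2]
opening: 0.701
gripper_force: 0.0
```

```bash
python3 - <<'E'
from h import *
from rig import eyes
c=eyes.read_camera("top");P=cloud(c);d=dict(np.load("top0.npz"));P0=cloud(d)
for nm,(u0,u1,v0,v1,lo,hi) in dict(jam=(245,292,120,170,.08,.1),spice=(292,325,115,155,.08,.11),can=(335,385,110,165,.07,.1)).items():
    for Q in(P0,P):
        q=Q[v0:v1,u0:u1].reshape(-1,3);q=q[(q[:,2]>lo)&(q[:,2]<hi)];print(nm,rect(q)[0])
c,T,W=wrist()
k=(np.hypot(W[...,0]-.516,W[...,1]+.255)<.05)&(W[...,2]>.028)&(W[...,2]<.07);q=W[k];print("cutter",rect(q),np.percentile(q[:,2],[5,50,95]))
a=eyes.read_camera("scene");cv2.imwrite("pics/m5.png",a["color"])
E
python3 tip.py|head -1
```

```text
jam [751.1  86.5]
jam [750.8  87. ]
spice [771.4   7.4]
spice [771.4   7.6]
can [ 764.2 -104.7]
can [ 764.3 -104.4]
cutter (array([ 517. , -255.3]), 39.5, 39.0, 47.39) [0.03930167 0.0479891  0.04920749]
t 23.38 pos [ 0.5151 -0.2549  0.167 ] F [-0.4  0.   0.3] open 0.699 grip 0.0
```

View pics/m5.png

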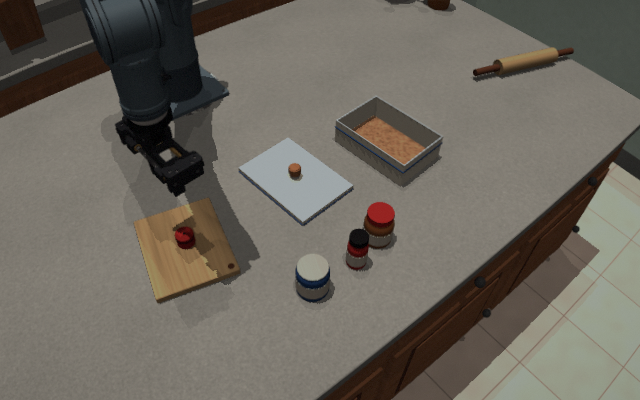

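The final view shows the cutter upright on the board at (186,237), the lid flat with its knob up at (295,180), and the tin empty. The jars and the can have not moved.

```bash
python3 -c "
from rig import ticket
print(ticket.finish_job())"
```

```text
the job is handed in; nothing more can be done
None
```

The job is handed in, at about 23 s of the 72 s allowed: the lid lies knob up on the bare counter, the cutter stands upright on the board, and the jars and can have not moved (the first grasp closed above the knob because the real fingertips sit about 36 mm short of the reported TCP, so I corrected all later heights).

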